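# Unlock a spring gauge and hold it drawn to its index

## Robot

A 6-joint arm with a two-finger parallel gripper is mounted at the origin on a cart in front of the work surface, level with it; the furniture and walls round the work are solid. World frame = base frame: x ahead of the robot, y to its left, z up, the work surface at z = 0. Lengths are in m, angles in rad, forces in N, time in s.
With the tool pointing down it reaches from about 0.4 to 0.825 m from the base axis. Payload 7 kg.
Tool frame: the origin (TCP) lies between the finger pads, 19 mm behind the fingertips; this is the grasp point; z points along the fingers, y is the line along which they close (so a half turn about z gives the same grasp; the last joint's range is limited). The gripper opens to 88 mm and grips with 3 to 60 N. Pads are 19 mm wide; open, the fingers measure 130 mm over their backs; the gripper's body (78 mm by 193 mm) begins 47 mm behind the grasp point.
Start: joints at [-1.032, 0.359, 0.012, 0, -1.224, -0.288], TCP at [0.167, -0.654, 0.245] pointing down, gripper open.
Joint ranges: [-3.07, 3.07], [-1.43, 2.12], [-1.02, 1.25], [-3.03, 1.67], [-3.05, -0], [-3.03, 3.03]. Speed limits (rad/s): [2.39, 2.39, 3.01, 3.14, 3.14, 3.14].

## Interface

Orientations are given as [roll, pitch, yaw] about the fixed x, y, z axes, in that order (R = Rz(yaw) Ry(pitch) Rx(roll)).
In Python, from station import telemetry, eyes, ticket, recognise, trace gives the robot as it stands. The module is installed in compiled form; this text tells all that it offers.
- The arm moves only by the tool servo_tool, never from a script. Its argument "series" is a list that holds one entry, the list of rows, each a list of 4 numbers: the shift along the tool's x, y, z in mm, then the turn about the tool's z in rad. In form: [[[x, y, z, roll], ...]]. A call has exactly 10 rows; each row shifts and turns the commanded pose from where the row before left it, along the tool's axes as they then stand; what a row does not reach is not made up. A row lasts 1/12 s, in which the tool goes at most 41.7 mm and 7.16 degrees, less where a joint would pass 70% of its speed; a pose out of reach is approached as far as the arm can. A call is refused whole if a number of a shift passes 41.7 or a number of a turn 0.125, either way. A call with a gripper value outside its range is refused whole. "claw" is the gripper's target within -1 to 1 (shut at 1, half-way at 0, fully open at -1), set as the call begins (left out, the last holds). The fingers move at their own pace and stop on an object; "grip_force" is the grip in N (left out, the last holds). Time passes only in rows, so rows that do not move let the fingers close, or fill a call up. It gives the time, the measured TCP pose, the force, the opening and the grip force at its end, in the units of the state.
- telemetry.get_state(): the state, without advancing time (a new reading comes with each control period).
- eyes.grab_frame(name): name is "side" or "top"; returns the picture (400x640x3 uint8, red, green, blue); there is no depth.
- eyes.calibration(name): a dict with "mtx" (3x3 intrinsics, pixels), "k1" (the pictures are not rectified: a ray, as slopes to the right and down, at radius r is drawn at 1 + k1 r^2 times it, then the intrinsics apply), "rvec" (rotation vector, rad) and "tvec" (3), from world to camera coordinates, as OpenCV has them. Camera axes: x right, y down, z forward; pixel columns grow to the right and rows downward; lengths in m; the calibration is good to about 2 mm. A picture is of the moment at which its call begins. calibration takes no time and is no camera call.
- ticket.job_done(): hands the job in; it is judged then, once.
Trained networks look in the newest picture that a camera, given by its name, has taken for a name from the list of things; names that differ only in an ending like _2 or _b are one class to them, and where a whole thing is asked for, a point or a joint stands for the part that bears it (a point fixed in the world has none). Each returns a list of dicts, best first, with "conf" (0 to 1); they miss things now and then, are a little off and sometimes report something else, mostly with a low value. They report only what shows in the picture. A call takes as long as a camera call. They do not tell look-alikes from the thing itself.
- recognise(camera, name): "position" ([x, y, z] in m, in world coordinates, good to about 4 mm: the middle of the surface that is visible of it).
- trace(camera, name): "mask" (400x640 bool, what is visible of it).
The state is a dict: "t": time; "q": joint angles; "qd": joint speeds; "joint_efforts": joint torques, N m; "eef_pos": TCP position; "ee_rot": TCP orientation; "force": force on the tool from outside, world axes, zero at the start; "moment": the same for the moment, N m; "width": finger opening in m; "gripper_force": force on a finger pad.
Only numpy, scipy, OpenCV 4.12 (cv2) and the standard library are available. Lean on these libraries where they do the work, as an engineer would, in place of code of your own. Each camera call takes 0.05 s, during which the arm holds its last target. There are 200 camera calls.

## Task

Take the fork key out of its cup and use it to give the lock screw of the spring gauge a quarter turn anticlockwise (seen from above), so that its tongue frees the carriage, then stand the key back upright in its cup and let it go. Then pull the carriage out by its bow handle against the spring until its pointer lines up with the index clip on the scale, and keep it there: finish while still holding the handle, with the pointer on the index. Turn the screw only with the key, do not shift the index clip, and leave the other things on the bench where they are.

Things in the scene. Friction and masses are not known exactly. Their poses are not given: they have to be found in the camera images.
- gauge_frame: Spring gauge, fixed to the bench: dark steel base plate 260 (x) x 124 (y) x 10 mm with a rail, a grey spring housing (60 mm wide, 50 mm high) at its +x end and an aluminium scale bar with black lines on its +y side. Origin: centre of the plate's underside, on the bench. -x is the way the carriage is pulled out, toward the robot; the lock screw is on the -y side.
- carriage_travel (a joint): Travel (m) of the aluminium carriage (130 x 44 x 22 mm, top 44 mm over the bench) along the gauge's -x: 0 = home, stop at 0.085. Spring return: about 3.3 N at home plus 110 N/m of travel, and it runs back home when let go. At home it is locked by the tongue of the lock screw (a few mm of play) until that is turned to about 1.15 rad.
- carriage: The carriage with its steel bow handle: a level round bar 12 mm thick and 60 mm long across the gauge (along its y) on two legs. Origin: at home it is the gauge's origin (on the bench); axes as the gauge. The bar stands 60 mm toward -x of it.
- lock_screw: Captive lock screw with its tongue, round head and tang, all turning as one; origin on its axis, 22 mm over the bench.
- grip_bar (a point): Centre of the level bar of the bow handle, 93 mm over the bench and 49 mm over the carriage's top; 36 mm of the bar's length between the bends is free; pinch it from above, one finger toward +x and one toward -x of the gauge.
- pointer (a point): Tip of the carriage's pointer, a thin dark blade 2.4 mm wide that reaches from the carriage's +y side over the scale bar, 32 mm over the bench; axes as the gauge. Moves with the carriage.
- index (a joint): Setting (m) of the steel index clip on the scale bar: the pointer is level with it when carriage_travel has the same value. Between 0.030 and 0.060, held by 6 N of friction; it stays as found.
- index_tip (a point): Index mark: thin dark upright blade 2.4 mm wide on the index clip, at the scale's outer edge; point 32 mm over the bench. Same axes as the gauge: lined up when the pointer has the same x in the gauge's frame.
- screw_turn (a joint): Angle (rad) of the captive lock screw, anticlockwise from above: at 0 its dark tongue points along the gauge's +y into the carriage's way (locked), at 1.57 along -x (free); stop at 1.75. Starts between 0 and 0.2. Friction 0.05 N m: it stays where it is left.
- screw_tang (a point): Upright tang (flat bar) on the head of the lock screw, turning with it: 6 mm thick (its own x) x 24 mm long (its own y) x 13 mm high. Point: on the screw's axis on top of the round head (31 mm across), 35 mm over the bench; its y axis lies along the gauge's y when the screw is at 0. The screw's axis is at x +30, y -48 mm in the gauge's frame.
- fork_key: Loose steel key, about 160 g, 98 mm high, standing fork down; origin: centre of its foot, z up. Two prongs with a slot along its x (10 mm wide, 18 deep; key x goes along tang y, either way; play 0.17 rad), prongs rest on the screw head. Foot 30 (x) x 28 mm, collar 32 mm across, shank 12. Dark grip paddle 34 (x) x 12 mm (y), 62 to 98 mm above the foot: pinch across the 12 mm.
- key_cup: Fixed round steel cup for the key: 60 mm outside, 52 mm inside, rim 26 mm over the bench, on a square foot 72 mm. Origin: centre of its underside on the bench; its inner floor is 5 mm higher.
- tea_box: Bystander: small pale box 30 x 34 x 42 mm, loose; origin under its centre.
- collet: Bystander: steel collet 29 mm across, 34 mm high, loose; origin under its centre.
- setup_block: Bystander: ground steel setup block with holes, 25 x 75 x 50 mm, loose; origin under its centre.
- hex_key_3: Bystander: black hex key lying flat, 36 x 111 x 9 mm, loose; origin under its centre.
- v_block: Bystander: steel V-block 50 x 52 x 45 mm, loose; origin under its centre.
Mind the look-alikes: they are no part of the job. Leave any blue look-alike of the fork_key alone. Leave any pink look-alike of the key_cup alone.

How it is judged:
By the outcome, as a careful person would: the job done as asked, in the order asked, and still so for the second after the job is handed in, while the arm keeps its last pose, push and grip.
It also fails if it takes over 59 s, if anything falls off the work surface, if the arm or the gripper's body presses on something with over 40 N, if the wrist force passes 120 N, or if a joint passes its speed limit or range.

## Working session

There is one attempt and no reset: what is moved stays moved. The work goes in short steps, Python scripts to look and compute and a tool call to move; the robot and the scene stay as the last step left them, time stands still between calls to the robot, and variables do not carry over. Pictures are saved under pics/ and viewed, at most 10 in all, crops included, and the job is handed in when it is done.

Besides the shell and the picture viewer there is one more tool, called after "Request:" as a command line: name --argument value ..., lists and objects as JSON in quotes. servo_tool: Moves the arm, as the interface text tells. Its arguments: {"type":"object","properties":{"series":{"type":"array"},"claw":{"type":"number"},"grip_force":{"type":"number"}},"required":["series"]}

```bash
mkdir -p pics
cat > h.py <<'E'
import numpy as np, cv2
from station import telemetry, eyes, ticket, recognise, trace
def proj(c,P):
    k=eyes.calibration(c);R=cv2.Rodrigues(np.array(k['rvec'],float))[0]
    p=(R@np.atleast_2d(P).T).T+np.array(k['tvec']).ravel()
    s=p[:,:2]/p[:,2:];r2=(s**2).sum(1,keepdims=True);s=s*(1+k['k1']*r2)
    M=np.array(k['mtx']);return s@M[:2,:2].T+M[:2,2]
def unproj(c,uv,z):
    k=eyes.calibration(c);R=cv2.Rodrigues(np.array(k['rvec'],float))[0];t=np.array(k['tvec']).ravel()
    M=np.array(k['mtx']);d=(np.atleast_2d(uv)-M[:2,2])/[M[0,0],M[1,1]];s=d.copy()
    for _ in range(20): s=d/(1+k['k1']*(s**2).sum(1,keepdims=True))
    r=np.c_[s,np.ones(len(s))]@R;o=-R.T@t
    return o+r*((z-o[2])/r[:,2])[:,None]
E
python3 - <<'E'
from h import *
for c in('top','side'):
    im=eyes.grab_frame(c);cv2.imwrite(f'pics/{c}0.png',im[:,:,::-1])
    k=eyes.calibration(c);R=cv2.Rodrigues(np.array(k['rvec'],float))[0];print(c,-R.T@np.array(k['tvec']).ravel(),k['mtx'][0][0])
    for n in['gauge_frame','carriage','lock_screw','screw_tang','grip_bar','pointer','index_tip','fork_key','key_cup']:
        print(n,[(np.round(d['position'],3).tolist(),round(d['conf'],2)) for d in recognise(c,n)][:3])
s=telemetry.get_state();print(s['t'],s['eef_pos'],s['ee_rot'],s['width'])
E
```

```text
top [0.41413727 0.27488794 1.13806879] 443.88499178007686
gauge_frame [([0.562, 0.076, 0.009], 0.7), ([0.604, 0.31, 0.038], 0.5)]
carriage [([0.545, 0.066, 0.046], 0.92)]
lock_screw []
screw_tang [([0.585, 0.022, 0.038], 0.47)]
grip_bar [([0.544, 0.074, 0.047], 0.93)]
pointer [([0.546, 0.072, 0.042], 0.7)]
index_tip [([0.538, 0.12, 0.028], 0.57), ([0.442, 0.347, 0.002], 0.19)]
fork_key [([0.526, 0.364, 0.077], 0.74), ([0.547, 0.068, 0.043], 0.72), ([0.442, 0.341, 0.095], 0.71)]
key_cup [([0.441, 0.347, 0.006], 0.81), ([0.403, 0.574, 0.002], 0.79)]
side [0.28707005 1.12407567 0.6497696 ] 460.84555002850317
gauge_frame [([0.552, 0.091, 0.026], 0.84), ([0.616, 0.419, 0.034], 0.73)]
carriage [([0.528, 0.086, 0.044], 0.89)]
lock_screw [([0.528, 0.087, 0.041], 0.64), ([0.592, 0.029, 0.034], 0.39)]
screw_tang []
grip_bar [([0.528, 0.084, 0.042], 0.92), ([0.605, 0.335, 0.031], 0.45)]
pointer [([0.531, 0.087, 0.043], 0.67), ([0.349, 0.342, 0.008], 0.44)]
index_tip []
fork_key [([0.437, 0.347, 0.075], 0.8), ([0.404, 0.435, 0.039], 0.73), ([0.522, 0.373, 0.042], 0.56)]
key_cup [([0.455, 0.37, 0.013], 0.89), ([0.404, 0.584, 0.008], 0.63)]
1.0 [ 0.1674981  -0.65386321  0.24538235] [-3.14159058e+00 -2.61238834e-06 -2.89078836e+00] 0.0876646804357452
```

View pics/top0.png

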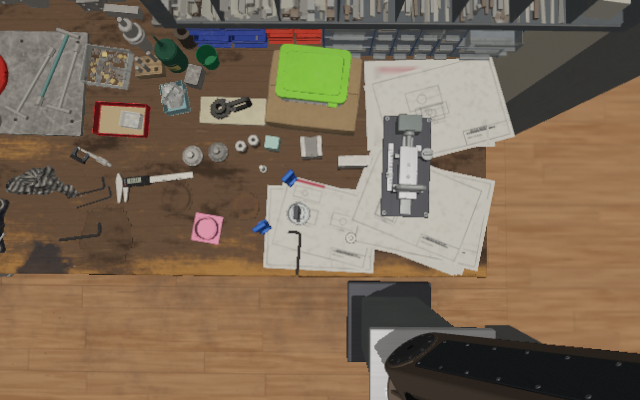

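View pics/side0.png

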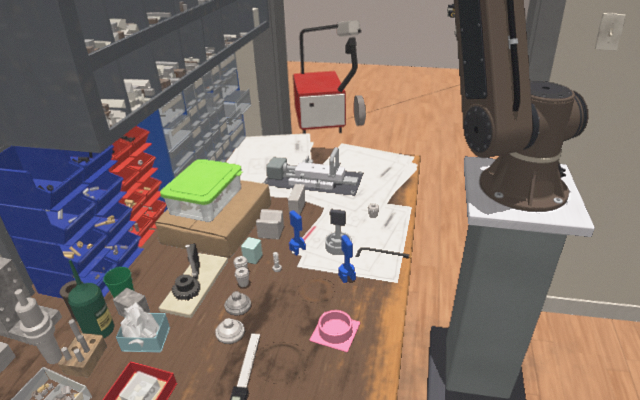

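The top view shows the gauge at about (407,165), the steel key in its cup at (298,213), blue look-alike keys at (289,178) and (262,227), and a pink cup at (207,229). I'll enlarge it next.

Run:
```python
from h import *
im=cv2.imread('pics/top0.png')
a=cv2.resize(im[105:225,365:445],None,fx=5,fy=5,interpolation=cv2.INTER_CUBIC)
b=cv2.resize(im[170:250,250:329],None,fx=5,fy=5,interpolation=cv2.INTER_CUBIC)
b=cv2.copyMakeBorder(b,0,600-b.shape[0],0,0,cv2.BORDER_CONSTANT)
cv2.imwrite('pics/c1.png',np.hstack([a,b]))
# gauge plate mask rect and paddle
m=trace('top','gauge_frame')[0]['mask'].astype(np.uint8)
c=max(cv2.findContours(m,0,2)[0],key=cv2.contourArea)
w=unproj('top',c[:,0].astype(float),0.01)
print(cv2.minAreaRect(w[:,:2].astype(np.float32)*1000))
for d in trace('top','fork_key'):
    m=d['mask'].astype(np.uint8);ys,xs=np.nonzero(m);print(d['conf'],xs.min(),xs.max(),ys.min(),ys.max(),m.sum())
```

```text
((567.5240478515625, 68.96678161621094), (129.49505615234375, 263.2432861328125), 87.71070098876953)
0.51 253 270 220 232 161
0.5 282 296 170 186 169
0.47 284 311 199 226 593
```

View pics/c1.png

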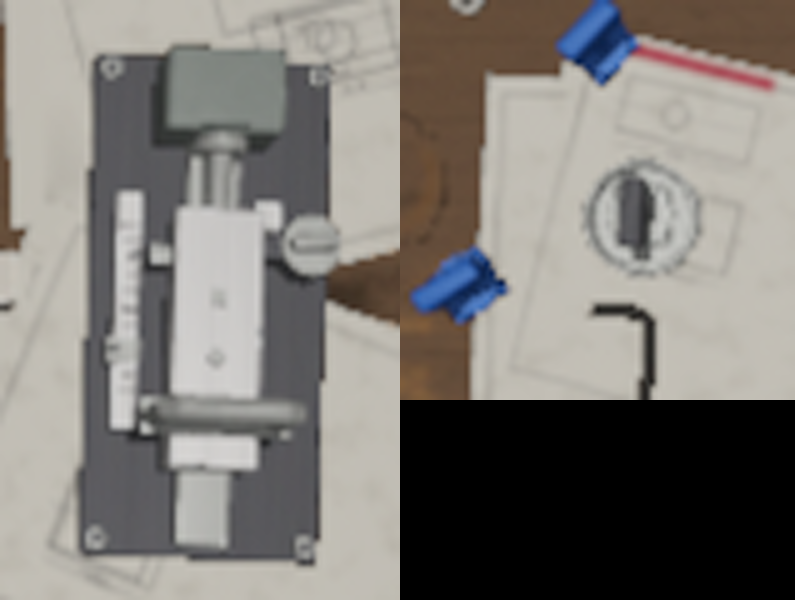

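The crop shows the plate's four screw holes, the tang at about (427,154) lying roughly along gauge y, and the bow handle at about (410,188). The key's dark paddle lies along world x. I'll fit gauge pose, key pose, pointer and index.

```bash
cat >> h.py <<'E'
from scipy.optimize import minimize
def box(x,y,yaw,lx,ly,z0,z1):
    c,s=np.cos(yaw),np.sin(yaw)
    return np.array([[x+c*a-s*b,y+s*a+c*b,z] for z in(z0,z1) for a in(-lx/2,lx/2) for b in(-ly/2,ly/2)])
def hullmask(c,P,S=8,off=(0,0),shape=(80,80)):
    uv=(proj(c,P)-off+0.5)*S
    m=np.zeros((shape[0]*S,shape[1]*S),np.uint8)
    cv2.fillConvexPoly(m,cv2.convexHull(np.round(uv).astype(np.int32)),1);return m
E
cat > key.py <<'E'
from h import *
def fitkey(ims,x0,z0=0.067,z1=0.103,cams=('top','side')):
    T={}
    for c in cams:
        im=ims[c];u=proj(c,[[x0[0],x0[1],(z0+z1)/2]])[0]
        off=np.round(u-30).astype(int);cr=im[off[1]:off[1]+60,off[0]:off[0]+60].astype(int)
        m=((cr.max(2)<95)&(cr.max(2)-cr.min(2)<22)).astype(np.uint8)
        n,l,st,ce=cv2.connectedComponentsWithStats(m)
        i=min(range(1,n),key=lambda i:np.hypot(*(ce[i]-30))-0.1*st[i,4]);m=(l==i).astype(np.uint8)
        print(c,st[i],off)
        T[c]=(off,cv2.resize(m,None,fx=8,fy=8,interpolation=cv2.INTER_NEAREST))
    def cost(p):
        e=0
        for c,(off,m) in T.items():
            h=hullmask(c,box(p[0],p[1],p[2],.034,.012,z0,z1),8,off,(60,60));e+=1-(h&m).sum()/(h|m).sum()
        return e
    best=None
    for yaw in np.linspace(-1.5,1.5,11):
        r=minimize(cost,[x0[0],x0[1],yaw],method='Nelder-Mead',options=dict(initial_simplex=np.array([[x0[0],x0[1],yaw]]*4)+np.vstack([np.zeros(3),np.diag([.008,.008,.25])]),maxiter=150))
        if best is None or r.fun<best.fun:best=r
    return best.x,best.fun
E
python3 - <<'E'
from key import *
ims={c:cv2.imread(f'pics/{c}0.png') for c in('top','side')}
h=np.array([[111,68],[319,76],[95,538],[306,547]])/5+[365,105]-.4
w=unproj('top',h,.010);print(w.round(4));ctr=w.mean(0)
v=(w[0]+w[1]-w[2]-w[3]);u=w[0]+w[2]-w[1]-w[3];print('gauge',ctr.round(4),np.arctan2(v[1],v[0]),np.arctan2(-u[0],u[1]))
g=np.arctan2(v[1],v[0]);Rg=np.array([[np.cos(g),-np.sin(g)],[np.sin(g),np.cos(g)]])
print('screw pred',ctr[:2]+Rg@[.03,-.048],'bar pred',ctr[:2]+Rg@[-.06,0])
q=lambda p,z:unproj('top',np.array(p)/5+[365,105]-.4,z)[0].round(4)
print('tang meas',q([313,244],.048),'tang ends',q([290,245],.048),q([336,243],.048),'bar',q([145,408],.099),q([305,410],.099))
for c in('top',):print(c,fitkey(ims,(.442,.345),cams=(c,)))
print(fitkey(ims,(.442,.345),cams=('side',)));print(fitkey(ims,(.442,.345)))
c=trace('top','key_cup')
for d in c: 
    ys,xs=np.nonzero(d['mask']);print(d['conf'],xs.min(),xs.max(),ys.min(),ys.max(),unproj('top',[[(xs.min()+xs.max())/2,(ys.min()+ys.max())/2]],.02))
# enlarged: side key + side gauge
S=ims['side'];a=cv2.resize(S[195:275,300:400],None,fx=4,fy=4,interpolation=3);b=cv2.resize(S[140:210,255:375],None,fx=3.3333,fy=3.3333,interpolation=3)
a=cv2.copyMakeBorder(a,0,600-a.shape[0],0,0,0)[:,:400];t=cv2.resize(ims['top'][190:235,275:325],None,fx=8,fy=8,interpolation=3);cv2.imwrite('pics/c2.png',np.hstack([a,cv2.copyMakeBorder(np.vstack([b,t]),0,7,0,0,0)[:600,:400]]))
E
```

```text
[[0.688  0.1187 0.01  ]
 [0.6845 0.0116 0.01  ]
 [0.4462 0.1276 0.01  ]
 [0.4421 0.0203 0.01  ]]
gauge [0.5652 0.0696 0.01  ] -0.036411145970407344 -0.035656162907090276
screw pred [0.59341914 0.02049535] bar pred [0.50522614 0.07173981]
tang meas [0.5911 0.0242 0.048 ] tang ends [0.5906 0.0356 0.048 ] [0.5917 0.0128 0.048 ] bar [0.5048 0.1156 0.099 ] [0.5042 0.0404 0.099 ]
top [28 23  7 15 80] [266 183]
top (array([0.44127588, 0.3437956 , 0.00635793]), np.float64(0.19967078189300413))
side [ 22  24  15  15 183] [308 187]
(array([ 0.44277295,  0.3455456 , -0.7320662 ]), np.float64(0.30724355858045693))
top [28 23  7 15 80] [266 183]
side [ 22  24  15  15 183] [308 187]Traceback (most recent call last):
  File "<stdin>", line 11, in <module>
  File "key.py", line 19, in fitkey
    r=minimize(cost,[x0[0],x0[1],yaw],method='Nelder-Mead',options=dict(initial_simplex=np.array([[x0[0],x0[1],yaw]]*4)+np.vstack([np.zeros(3),np.diag([.008,.008,.25])]),maxiter=150))
    res = _minimize_neldermead(fun, x0, args, callback, bounds=bounds,
                               **options)
    fsim[j] = func(sim[j])
              ~~~~^^^^^^^^
    fx = function(np.copy(x), *(wrapper_args + args))
  File "key.py", line 15, in cost
    h=hullmask(c,box(p[0],p[1],p[2],.034,.012,z0,z1),8,off,(60,60));e+=1-(h&m).sum()/(h|m).sum()
  File "h.py", line 19, in hullmask
    uv=(proj(c,P)-off+0.5)*S
        ~~~~^^^^^
  File "h.py", line 4, in proj
    k=eyes.calibration(c);R=cv2.Rodrigues(np.array(k['rvec'],float))[0]
ValueError: time passes only in moves, steps and waits
```

```bash
sed -i 's/eyes.calibration(c)/cal(c)/' h.py
cat >> h.py <<'E'
import functools
@functools.lru_cache
def cal(c): return eyes.calibration(c)
E
python3 - <<'E'
from key import *
ims={c:cv2.imread(f'pics/{c}0.png') for c in('top','side')}
print(fitkey(ims,(.442,.345)))
m=trace('top','key_cup')
for d in m[:2]:
    ys,xs=np.nonzero(d['mask']);print(d['conf'],xs.min(),xs.max(),ys.min(),ys.max(),unproj('top',[[(xs.min()+xs.max())/2,(ys.min()+ys.max())/2]],.02))
S=ims['side'];T=ims['top']
def big(im,x,y,w,h,s,polys,c):
    o=cv2.resize(im[y:y+h,x:x+w],None,fx=s,fy=s,interpolation=3)
    for P in polys: cv2.polylines(o,[np.round((proj(c,P)-[x,y]+.5)*s).astype(np.int32)],True,(0,0,255),1)
    return o
th=np.linspace(0,6.28,40)
circ=lambda x,y,r,z:np.c_[x+r*np.cos(th),y+r*np.sin(th),0*th+z]
P=[circ(.442,.345,.026,.026),circ(.442,.345,.030,.026),box(.442,.345,0,.034,.012,.103,.103)[[0,1,3,2]],box(.442,.345,0,.034,.012,.067,.067)[[0,1,3,2]]]
G=[circ(.5934,.0205,.0155,.035),box(.5934,.0205,-.036,.006,.024,.048,.048)[[0,1,3,2]],box(.5652,.0696,-.036,.26,.124,.01,.01)[[0,1,3,2]]]
cv2.imwrite('pics/c2.png',np.vstack([np.hstack([big(S,300,195,80,60,5,P,'side'),big(T,275,190,50,37,8,P,'top')[:300]]) if 0 else np.hstack([cv2.resize(big(S,300,195,80,60,5,P,'side'),(400,296)),big(T,275,190,50,37,8,P,'top')]),np.hstack([big(S,255,140,100,75,4,G,'side'),cv2.resize(big(T,400,130,50,37,8,G,'top'),(400,300))])]))
E
```

```text
top [28 23  7 15 80] [266 183]
side [ 22  24  15  15 183] [308 187]
(array([ 0.44125301,  0.34376627, -0.00457385]), np.float64(0.5743595281690664))
0.75 192 223 213 243 [[0.40384054 0.57240816 0.02      ]]
0.58 284 311 199 226 [[0.44406077 0.34578258 0.02      ]]
```

View pics/c2.png

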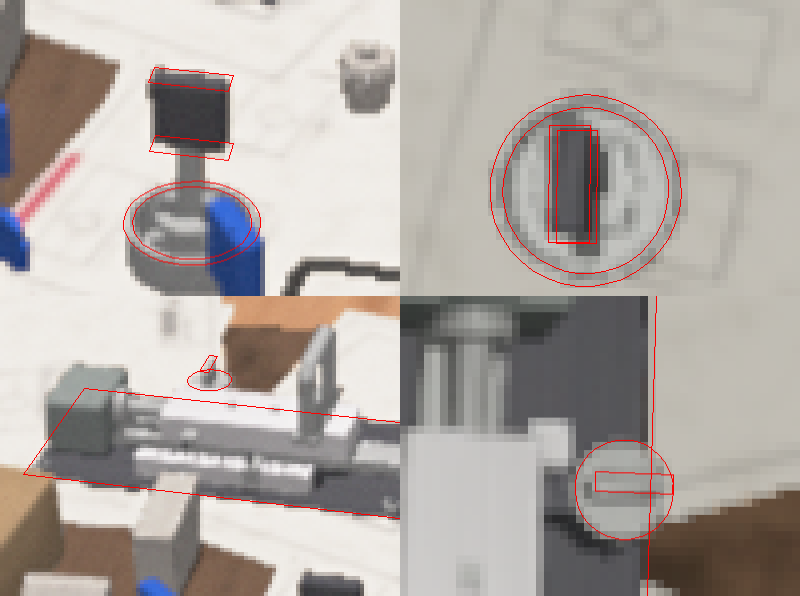

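The overlays match the key (.442,.344, yaw≈0), the cup, the gauge plate and the screw head. I'll swing the arm round over the key.

Request:
servo_tool --series '[[[0, 0, 0, 0.125], [0, 0, 0, 0.125], [-25.4, 30.8, 0, 0], [-25.4, 30.8, 0, 0], [-25.4, 30.8, 0, 0], [-25.4, 30.8, 0, 0], [-25.4, 30.8, 0, 0], [-25.4, 30.8, 0, 0], [-25.4, 30.8, 0, 0], [-25.4, 30.8, 0, 0]]]' --claw 0 --grip_force 30

```text
t: 1.98
eef_pos: [0.3714, -0.4057, 0.2457]
ee_rot: [-3.141, 0.001, -3.141]
force: [1.5, -0.6, 0.1]
width: 0.0444
gripper_force: 0.0
```

Request:
servo_tool --series '[[[-26, 31.6, 0, 0], [-26, 31.6, 0, 0], [-26, 31.6, 0, 0], [-26, 31.6, 0, 0], [-26, 31.6, 0, 0], [0, 40, 0, 0], [0, 40, 0, 0], [0, 40, 0, 0], [0, 40, 0, 0], [0, 40, 0, 0]]]'

```text
t: 2.82
eef_pos: [0.4999, -0.0474, 0.2457]
ee_rot: [3.141, 0.001, -3.141]
force: [0.3, -1.4, -0.2]
width: 0.0436
gripper_force: 0.0
```

Request:
servo_tool --series '[[[0, 40, 0, 0], [0, 40, 0, 0], [0, 40, 0, 0], [8, 39, 0, 0], [8, 39, 0, 0], [8, 39, 0, 0], [8, 39, 0, 0], [8, 39, 0, 0], [8, 39, 0, 0], [8, 39, 0, 0]]]'

```text
t: 3.65
eef_pos: [0.4431, 0.3457, 0.2458]
ee_rot: [3.141, 0.001, -3.14]
force: [1.3, -0.2, 1.0]
width: 0.0437
gripper_force: 0.0
```

Request:
servo_tool --series '[[[0.5, -1, 32, 0], [0, 0, 32, 0], [0, 0, 32, 0], [0, 0, 32, 0], [0, 0, 20, 0], [0, 0, 11.5, 0], [0, 0, 0, 0], [0, 0, 0, 0], [0, 0, 0, 0], [0, 0, 0, 0]]]'

```text
t: 4.48
eef_pos: [0.444, 0.3435, 0.0872]
ee_rot: [3.14, 0.001, -3.141]
force: [-0.8, -0.6, 0.4]
width: 0.0437
gripper_force: 0.0
```

Request:
servo_tool --series '[[[0, 0, 0, 0], [0, 0, 0, 0], [0, 0, 0, 0], [0, 0, 0, 0], [0, 0, 0, 0], [0, 0, 0, 0], [0, 0, 0, 0], [0, 0, 0, 0], [0, 0, 0, 0], [0, 0, 0, 0]]]' --claw 1 --grip_force 35

```text
t: 5.32
eef_pos: [0.4434, 0.3428, 0.086]
ee_rot: [3.142, 0.0, -3.141]
force: [-0.6, 0.1, 2.5]
width: 0.0122
gripper_force: 35.0
```

Request:
servo_tool --series '[[[0, 0, -12, 0], [0, 0, -30, 0], [0, 0, -35, 0], [0, 0, -35, 0], [0, 0, -22, 0], [-16.5, -35.8, 0, 0], [-16.5, -35.8, 0, 0], [-16.5, -35.8, 0, 0], [-16.5, -35.8, 0, 0], [-16.5, -35.8, 0, 0]]]'

```text
t: 6.15
eef_pos: [0.5261, 0.1621, 0.2196]
ee_rot: [3.142, -0.0, -3.14]
force: [1.1, 1.0, -2.2]
width: 0.0117
gripper_force: 35.0
```

Request:
servo_tool --series '[[[-16.5, -35.8, 0, 0], [-16.5, -35.8, 0, 0], [-16.5, -35.8, 0, 0], [-16.5, -35.8, 0, 0], [0, 0, 0, -0.12], [0, 0, 0, -0.12], [0, 0, 0, -0.12], [0, 0, 0, -0.12], [0, 0, 0, -0.12], [0, 0, 0, -0.12]]]'

```text
t: 6.98
eef_pos: [0.5918, 0.0205, 0.2191]
ee_rot: [3.141, -0.001, -2.415]
force: [0.3, -0.6, -1.8]
width: 0.0119
gripper_force: 35.0
```

Request:
servo_tool --series '[[[0, 0, 0, -0.12], [0, 0, 0, -0.12], [0, 0, 0, -0.12], [0, 0, 0, -0.12], [0, 0, 0, -0.12], [0, 0, 0, -0.12], [0, 0, 0, -0.12], [0, 0, 0, -0.06], [0, 0, 0, 0], [0, 0, 0, 0]]]'

```text
t: 7.82
eef_pos: [0.5919, 0.0207, 0.2194]
ee_rot: [3.141, -0.0, -1.523]
force: [0.6, -0.2, -2.3]
width: 0.0119
gripper_force: 35.0
```

Run:
```python
from key import *
s=telemetry.get_state();print(s['t'],s['eef_pos'],s['ee_rot'])
for c in('top','side'): cv2.imwrite(f'pics/{c}1.png',eyes.grab_frame(c)[:,:,::-1])
T=cv2.imread('pics/top1.png');S=cv2.imread('pics/side1.png')
u=proj('side',[[.5934,.0205,.09]])[0].astype(int);v=proj('top',[[.5934,.0205,.04]])[0].astype(int)
a=cv2.resize(S[u[1]-60:u[1]+60,u[0]-40:u[0]+40],None,fx=5,fy=5,interpolation=3);b=cv2.resize(T[v[1]-60:v[1]+60,v[0]-40:v[0]+40],None,fx=5,fy=5,interpolation=3);print(u,v)
cv2.imwrite('pics/c3.png',np.hstack([a,b]))
```

```text
7.8167 [0.5918862  0.02066175 0.21938683] [ 3.14075968e+00 -3.32731489e-05 -1.52320250e+00]
[305 142] [427 153]
```

View pics/c3.png

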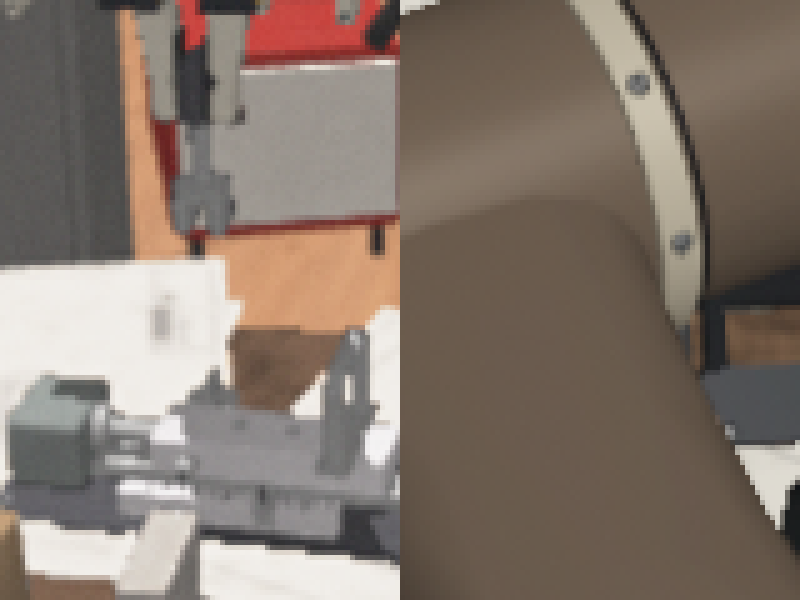

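The side crop shows the fork with its slot at px (305.5,124), and the tang's top at px (308,157) below it. The arm blocks the top view. I'll overlay models at high zoom to refine the critical x offset.

Run:
```python
from key import *
T=cv2.imread('pics/top0.png');S=cv2.imread('pics/side0.png');S1=cv2.imread('pics/side1.png')
def big(im,x,y,w,h,s,polys,c):
    o=cv2.resize(im[y:y+h,x:x+w],None,fx=s,fy=s,interpolation=cv2.INTER_NEAREST)
    for P,col in polys: cv2.polylines(o,[np.round((proj(c,P)-[x,y]+.5)*s).astype(np.int32)],True,col,1)
    return o
th=np.linspace(0,6.28,60)
circ=lambda x,y,r,z:np.c_[x+r*np.cos(th),y+r*np.sin(th),0*th+z]
bx=lambda *a:[box(*a)[i] for i in([0,1,3,2],[4,5,7,6])]
R=(0,0,255);B=(255,0,0);x,y=.5934,.0205
G=[(circ(x,y,.0155,.035),R)]+[(p,B) for p in bx(x,y,.05,.006,.024,.035,.048)]
kx,ky=.5919,.0207
K=[(p,R) for p in bx(kx,ky,.05,.028,.030,.138,.156)]+[(circ(kx,ky,.006,.19),B),(circ(kx,ky,.006,.175),B)]+[(np.array([[kx,ky-.015,.138],[kx,ky+.015,.138]]),B)]
# fine key position bias from difference mask
d=np.abs(S1.astype(int)-S).max(2)
for r in range(112,128): 
    c=np.nonzero(d[r,290:325]>25)[0]+290; print(r,c.min() if len(c) else 0,c.max() if len(c) else 0,end=' | ')
p=proj('side',np.vstack(bx(kx,ky,.05,.028,.030,.138,.156)));print('\nmodel foot cols',p.min(0),p.max(0))
a=big(T,414,140,25,20,16,G,'top');b=big(S,294,147,25,20,16,G,'side');k=big(S1,292,96,25,35,16,K,'side')
cv2.imwrite('pics/c4.png',np.hstack([np.vstack([a,b])[:560],k]))
```

```text
112 303 306 | 113 303 306 | 114 303 306 | 115 303 307 | 116 303 307 | 117 301 310 | 118 299 310 | 119 299 310 | 120 300 310 | 121 300 311 | 122 299 311 | 123 299 311 | 124 299 311 | 125 299 311 | 126 300 310 | 127 300 310 | 
model foot cols [299.03796093 118.18613037] [311.78321287 129.36298348]
```

View pics/c4.png

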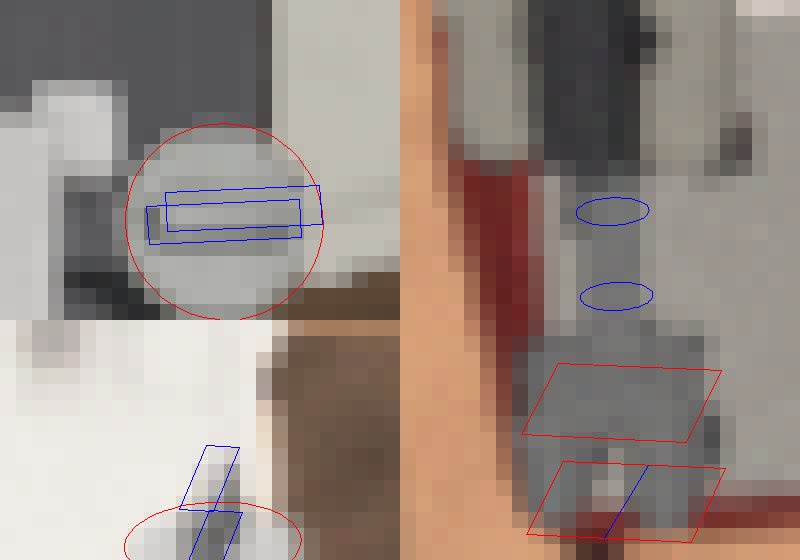

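The zoom shows the tang's shaded side about 0.8 px toward +y and −x of the model, putting it near (.5915,.0225). The key's slot is almost over it. I'll descend to just above it, then probe.

Request:
servo_tool --series '[[[-3, 0, 15, 0], [0, 0, 20, 0], [0, 0, 20, 0], [0, 0, 17, 0], [0, 0, 10, 0], [0, 0, 5, 0], [0, 0, 2, 0], [0, 0, 2, 0], [0, 0, 1, 0], [0, 0, 0, 0]]]'

```text
t: 8.75
eef_pos: [0.5924, 0.0238, 0.1285]
ee_rot: [-3.14, 0.0, -1.521]
force: [0.1, -0.3, -1.3]
width: 0.0116
gripper_force: 35.0
```

Request:
servo_tool --series '[[[0, 0, 1, 0], [0, 0, 1, 0], [0, 0, 1, 0], [0, 0, 1, 0], [0, 0, 0, 0], [0, 0, 0, 0], [0, 0, 0, 0], [0, 0, 0, 0], [0, 0, 0, 0], [0, 0, 0, 0]]]'

```text
t: 9.58
eef_pos: [0.592, 0.0237, 0.1239]
ee_rot: [-3.142, 0.0, -1.521]
force: [0.4, 0.2, -1.0]
width: 0.0116
gripper_force: 35.0
```

Request:
servo_tool --series '[[[0, 0, 1, 0], [0, 0, 1, 0], [0, 0, 1, 0], [0, 0, 1, 0], [0, 0, 1, 0], [0, 0, 1, 0], [0, 0, 1, 0], [0, 0, 0, 0], [0, 0, 0, 0], [0, 0, 0, 0]]]'

```text
t: 10.42
eef_pos: [0.592, 0.0237, 0.1169]
ee_rot: [-3.142, 0.0, -1.521]
force: [-0.0, 0.3, -1.7]
width: 0.0119
gripper_force: 35.0
```

Run:
```python
from key import *
s=telemetry.get_state();print(s['t'],s['eef_pos'],s['force'],s['moment'])
S=eyes.grab_frame('side');S=S[:,:,::-1];cv2.imwrite('pics/side2.png',S)
cv2.imwrite('pics/c5.png',cv2.resize(S[115:190,260:360],None,fx=8,fy=8,interpolation=3))
```

```text
10.4167 [0.59202933 0.02366325 0.11688992] [-0.03159505  0.34141101 -1.66835616] [ 0.06494454  0.12223794 -0.00699867]
```

View pics/c5.png

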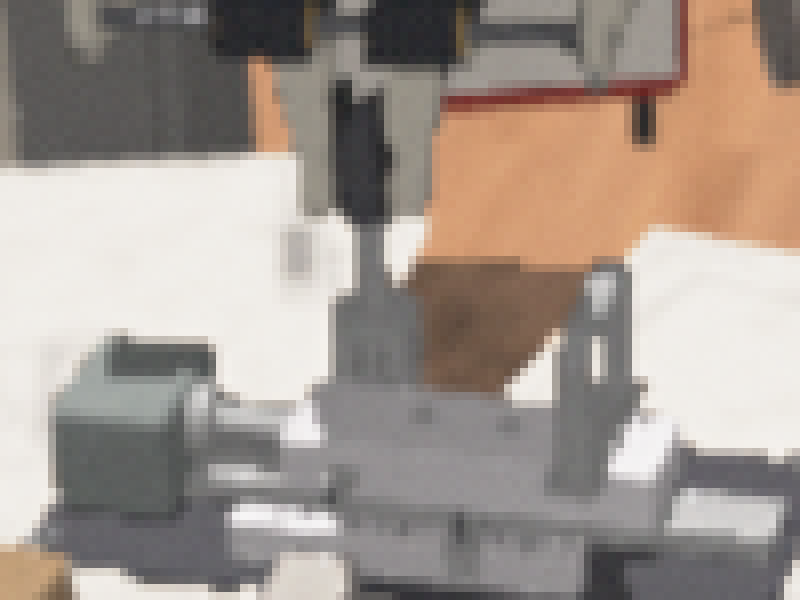

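The key straddles the tang (crop about (375,350)), and there is no light through the slot. Now the turn.

Request:
servo_tool --series '[[[0, 0, 0, -0.1], [0, 0, 0, -0.1], [0, 0, 0, -0.1], [0, 0, 0, -0.1], [0, 0, 0, -0.1], [0, 0, 0, 0], [0, 0, 0, 0], [0, 0, 0, 0], [0, 0, 0, 0], [0, 0, 0, 0]]]'

```text
t: 11.3
eef_pos: [0.5915, 0.0235, 0.1166]
ee_rot: [3.141, 0.0, -1.022]
force: [-4.4, -1.3, -0.3]
width: 0.0116
gripper_force: 35.0
```

```bash
python3 -c "
from h import *
s=telemetry.get_state();print(s['t'],s['eef_pos'],s['ee_rot'],s['force'],s['moment'])"
```

```text
11.3 [0.59154414 0.02347081 0.11664879] [ 3.14061422e+00  2.56966917e-04 -1.02243695e+00] [-4.3950286  -1.3399459  -0.25324588] [-0.59765923  2.0120696   0.00496785]
```

Request:
servo_tool --series '[[[0, 1, 0, 0], [0, 0, 0, -0.1], [0, 0, 0, -0.1], [0, 0, 0, -0.1], [0, 0, 0, -0.1], [0, 0, 0, -0.1], [0, 0, 0, -0.1], [0, 0, 0, 0], [0, 0, 0, 0], [0, 0, 0, 0]]]'

```text
t: 12.13
eef_pos: [0.5907, 0.0229, 0.1165]
ee_rot: [3.141, 0.001, -0.423]
force: [-4.5, -1.4, -2.4]
width: 0.0121
gripper_force: 35.0
```

```bash
python3 -c "
from h import *
s=telemetry.get_state();print(s['t'],s['eef_pos'],s['ee_rot'],s['force'],s['moment'])"
```

```text
12.1333 [0.59074702 0.02285241 0.11651651] [ 3.14084916e+00  6.84931323e-04 -4.22708711e-01] [-4.53814699 -1.43888305 -2.37319134] [-1.17514999  1.98624161 -0.09297523]
```

Request:
servo_tool --series '[[[-0.7, 0.8, 0, 0], [0, 0, 0, -0.1], [0, 0, 0, -0.1], [0, 0, 0, -0.1], [0, 0, 0, -0.1], [0, 0, 0, -0.1], [0, 0, 0, -0.05], [0, 0, 0, 0], [0, 0, 0, 0], [0, 0, 0, 0]]]'

```text
t: 12.97
eef_pos: [0.5904, 0.022, 0.1169]
ee_rot: [3.141, -0.0, 0.129]
force: [-1.5, -6.3, -2.9]
width: 0.0117
gripper_force: 35.0
```

```bash
python3 -c "
from h import *
s=telemetry.get_state();print(s['t'],s['eef_pos'],s['ee_rot'],s['force'],s['moment'])"
```

```text
12.9667 [0.59044568 0.0220487  0.11691768] [ 3.14064533e+00 -2.32498695e-04  1.28519178e-01] [-1.48202497 -6.27005859 -2.87850014] [-2.51355691  1.04066328  0.02878248]
```

Request:
servo_tool --series '[[[0, 1.5, 0, 0.04], [0, 0, 0, 0.04], [0, 0, 0, 0], [0, 0, -3, 0], [0, 0, -6, 0], [0, 0, -12, 0], [0, 0, -25, 0], [0, 0, -30, 0], [0, 0, -30, 0], [0, 0, 0, 0]]]'

```text
t: 13.8
eef_pos: [0.5943, 0.0223, 0.2308]
ee_rot: [-3.14, -0.012, 0.051]
force: [1.8, 1.5, 0.1]
width: 0.0122
gripper_force: 35.0
```

Request:
servo_tool --series '[[[-14.7, -36.8, 0, 0], [-14.7, -36.8, 0, 0], [-14.7, -36.8, 0, 0], [-14.7, -36.8, 0, 0], [-14.7, -36.8, 0, 0], [-14.7, -36.8, 0, 0], [-14.7, -36.8, 0, 0], [-14.7, -36.8, 0, 0], [-14.7, -36.8, 0, 0], [0, 0, 0, 0]]]'

```text
t: 14.63
eef_pos: [0.4401, 0.352, 0.2239]
ee_rot: [-3.137, -0.002, 0.055]
force: [1.2, -0.5, -0.8]
width: 0.012
gripper_force: 35.0
```

Run:
```python
from h import *
s=telemetry.get_state();print(s['t'],s['eef_pos'],s['ee_rot'],s['force'])
for c in('top','side'): cv2.imwrite(f'pics/{c}3.png',eyes.grab_frame(c)[:,:,::-1])
T=cv2.imread('pics/top3.png');S=cv2.imread('pics/side3.png')
th=np.linspace(0,6.28,40)
circ=lambda x,y,r,z:np.c_[x+r*np.cos(th),y+r*np.sin(th),0*th+z]
a=cv2.resize(T[105:225,365:445],None,fx=5,fy=5,interpolation=3)
x,y=290,120;b=cv2.resize(S[y:y+150,x:x+100],None,fx=4,fy=4,interpolation=3)
cv2.imwrite('pics/c6.png',np.hstack([a,b]))
```

```text
14.6333 [0.44006042 0.35195321 0.22391651] [-3.13741682e+00 -2.03904841e-03  5.46245672e-02] [ 1.19827644 -0.52544455 -0.78418425]
```

View pics/c6.png

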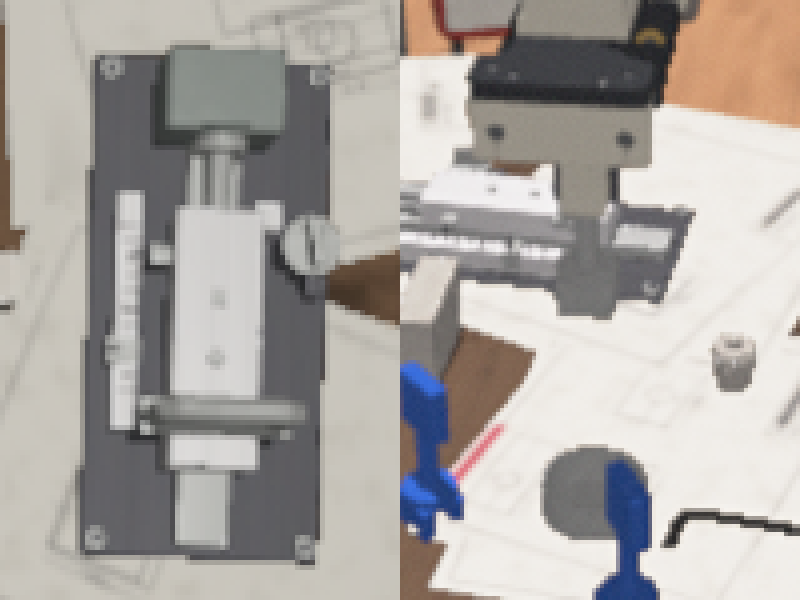

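The tang now lies along the gauge's x (crop (310,245)), so the screw has turned a quarter, and the key is still upright in the gripper. Next: correct over the cup and lower.

Request:
servo_tool --series '[[[1, 7, 0, 0], [0, 0, 20, 0], [0, 0, 25, 0], [0, 0, 20, 0], [0, 0, 10, 0], [0, 0, 0, 0], [0, 0, 0, 0], [0, 0, 0, 0], [0, 0, 0, 0], [0, 0, 0, 0]]]'

```text
t: 15.57
eef_pos: [0.4438, 0.339, 0.1491]
ee_rot: [-3.14, -0.001, 0.049]
force: [0.2, -0.1, -1.2]
width: 0.0115
gripper_force: 35.0
```

Request:
servo_tool --series '[[[-2, -5, 0, 0], [0, 0, 0, 0], [0, 0, 15, 0], [0, 0, 15, 0], [0, 0, 10, 0], [0, 0, 5, 0], [0, 0, 0, 0], [0, 0, 0, 0], [0, 0, 0, 0], [0, 0, 0, 0]]]'

```text
t: 16.4
eef_pos: [0.4414, 0.3439, 0.1036]
ee_rot: [-3.141, -0.001, 0.049]
force: [-0.1, 0.2, -1.9]
width: 0.0116
gripper_force: 35.0
```

Foot is inside the cup (z≈.023, below the rim), no contact. Lowering the rest.

Request:
servo_tool --series '[[[0, 0, 4, 0], [0, 0, 4, 0], [0, 0, 3, 0], [0, 0, 3, 0], [0, 0, 2, 0], [0, 0, 1, 0], [0, 0, 0, 0], [0, 0, 0, 0], [0, 0, 0, 0], [0, 0, 0, 0]]]'

```text
t: 17.23
eef_pos: [0.441, 0.3433, 0.086]
ee_rot: [3.141, 0.0, 0.049]
force: [-0.8, -1.1, 1.8]
width: 0.0114
gripper_force: 35.0
```

Request:
servo_tool --series '[[[0, 0, 0, 0], [0, 0, 0, 0], [0, 0, 0, 0], [0, 0, 0, 0], [0, 0, 0, 0], [0, 0, 0, 0], [0, 0, 0, 0], [0, 0, 0, 0], [0, 0, 0, 0], [0, 0, 0, 0]]]' --claw 0

```text
t: 18.07
eef_pos: [0.4411, 0.3435, 0.0859]
ee_rot: [-3.142, -0.0, 0.049]
force: [-0.7, -0.2, -0.6]
width: 0.0439
gripper_force: 0.0
```

Request:
servo_tool --series '[[[0, 0, -10, 0], [0, 0, -25, 0], [0, 0, -35, 0], [0, 0, -35, 0], [0, 0, -30, 0], [6.3, 34.4, 0, 0], [6.3, 34.4, 0, 0], [6.3, 34.4, 0, 0], [6.3, 34.4, 0, 0], [6.3, 34.4, 0, 0]]]'

```text
t: 18.9
eef_pos: [0.481, 0.1717, 0.222]
ee_rot: [-3.141, -0.001, 0.05]
force: [1.3, 0.9, -0.3]
width: 0.0438
gripper_force: 0.0
```

Request:
servo_tool --series '[[[6.3, 34.4, 0, 0], [6.3, 34.4, 0, 0], [6.3, 34.4, 0, 0], [0, 0, 0, 0.12], [0, 0, 0, 0.12], [0, 0, 0, 0.12], [0, 0, 0, 0.12], [0, 0, 0, 0.12], [0, 0, 0, 0.12], [0, 0, 0, 0.12]]]'

```text
t: 19.73
eef_pos: [0.5049, 0.071, 0.2218]
ee_rot: [-3.141, -0.0, -0.797]
force: [-0.3, 0.5, -0.0]
width: 0.0439
gripper_force: 0.0
```

Request:
servo_tool --series '[[[0, 0, 0, 0.12], [0, 0, 0, 0.12], [0, 0, 0, 0.12], [0, 0, 0, 0.12], [0, 0, 0, 0.12], [0, 0, 0, 0.12], [0, 0, 0, 0.096], [0, 0, 0, 0], [0, 0, 0, 0], [0, 0, 0, 0]]]'

```text
t: 20.57
eef_pos: [0.505, 0.071, 0.2213]
ee_rot: [-3.141, 0.0, -1.604]
force: [-0.7, 1.1, -0.5]
width: 0.0438
gripper_force: 0.0
```

Run:
```python
from h import *
s=telemetry.get_state();print(s['t'],s['eef_pos'],s['ee_rot'],s['force'])
for c in('top','side'): cv2.imwrite(f'pics/{c}4.png',eyes.grab_frame(c)[:,:,::-1])
T0=cv2.imread('pics/top3.png');T=cv2.imread('pics/top4.png');S=cv2.imread('pics/side4.png')
r=lambda im,f:cv2.resize(im,None,fx=f,fy=f,interpolation=3)
k=np.vstack([r(T[190:235,275:325],6),r(S[200:250,320:370],6)])
k=cv2.copyMakeBorder(k,0,600-570,0,0,0)
# scale bar strip from top3
st=r(T0[138:200,382:402],10)[:600]; st=cv2.copyMakeBorder(st,0,600-st.shape[0],0,0,0)
cv2.imwrite('pics/c7.png',np.hstack([k,st]))
```

```text
20.5667 [0.50496644 0.07104957 0.22130716] [-3.14111435e+00  2.21533617e-04 -1.60352548e+00] [-0.69530525  1.05620525 -0.46053028]
```

View pics/c7.png

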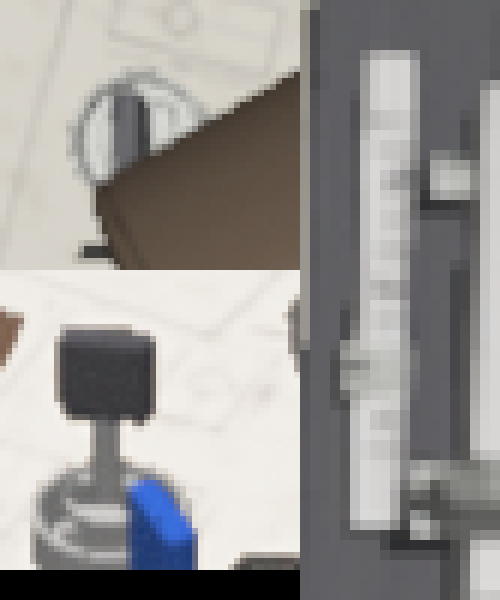

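The key stands upright in the cup. On the scale, the pointer is near px (391.5,155.5) and the index near px (389,174.5), so the travel is about 47 mm. Next: grip the bar.

Request:
servo_tool --series '[[[0, 0, 25, 0], [0, 0, 30, 0], [0, 0, 30, 0], [0, 0, 22, 0], [0, 0, 12, 0], [0, 0, 8, 0], [0, 0, 1, 0], [0, 0, 0, 0], [0, 0, 0, 0], [0, 0, 0, 0]]]'

```text
t: 21.5
eef_pos: [0.5056, 0.0714, 0.094]
ee_rot: [-3.14, 0.001, -1.606]
force: [0.0, 0.3, -0.8]
width: 0.0438
gripper_force: 0.0
```

Request:
servo_tool --series '[[[0, 0, 0, 0], [0, 0, 0, 0], [0, 0, 0, 0], [0, 0, 0, 0], [0, 0, 0, 0], [0, 0, 0, 0], [0, 0, 0, 0], [0, 0, 0, 0], [0, 0, 0, 0], [0, 0, 0, 0]]]' --claw 1 --grip_force 40

```text
t: 22.33
eef_pos: [0.504, 0.071, 0.0928]
ee_rot: [3.14, -0.0, -1.607]
force: [-5.4, 2.2, 5.8]
width: 0.0108
gripper_force: 40.0
```

Run:
```python
from h import *
s=telemetry.get_state();print(s['t'],s['eef_pos'],s['ee_rot'],s['force'])
cv2.imwrite('pics/side5.png',eyes.grab_frame('side')[:,:,::-1]);cv2.imwrite('pics/top5.png',eyes.grab_frame('top')[:,:,::-1])
# predicted pixel of pointer home & scale in side/top; unknown pointer x: use top3 estimate
p=unproj('top',[[391.5,155.4]],.032)[0];q=unproj('top',[[389,174.4]],.032)[0];print(p,q,np.linalg.norm(p-q))
print(proj('side',[p,q]))
S=cv2.imread('pics/side5.png');T=cv2.imread('pics/top3.png')
cv2.imwrite('pics/c8.png',np.vstack([cv2.resize(S[165:195,275:345],None,fx=10,fy=10,interpolation=cv2.INTER_NEAREST),cv2.rotate(cv2.resize(T[145:185,380:408],None,fx=10,fy=10,interpolation=cv2.INTER_NEAREST),cv2.ROTATE_90_CLOCKWISE)[:,:].copy() if 0 else cv2.copyMakeBorder(cv2.rotate(cv2.resize(T[140:185,382:405],None,fx=12,fy=12,interpolation=cv2.INTER_NEAREST),cv2.ROTATE_90_COUNTERCLOCKWISE),0,0,0,160,0)]))
```

```text
22.3333 [0.50396306 0.07101367 0.09282778] [ 3.13995992e+00 -2.52744551e-04 -1.60712575e+00] [-5.42183354  2.19795673  5.82352286]
[0.58818406 0.11027832 0.032     ] [0.540231   0.11672437 0.032     ] 0.04838436700985136
[[300.45355028 177.47526565]
 [317.51010573 180.31578163]]
```

View pics/c8.png

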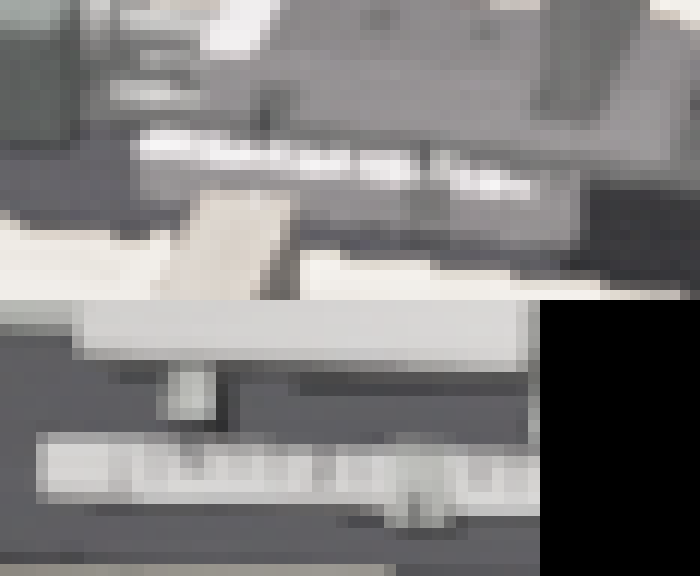

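The side crop shows the pointer's dark foot at about (301,175) and the index blade at (317.3,180). I'll pull 42 mm along tool +y, then measure the rest.

Request:
servo_tool --series '[[[0, 4, 0, 0], [0, 8, 0, 0], [0, 8, 0, 0], [0, 8, 0, 0], [0, 7, 0, 0], [0, 5, 0, 0], [0, 2, 0, 0], [0, 0, 0, 0], [0, 0, 0, 0], [0, 0, 0, 0]]]'

```text
t: 23.27
eef_pos: [0.4639, 0.0726, 0.0929]
ee_rot: [-3.14, 0.0, -1.606]
force: [7.1, -3.9, -6.4]
width: 0.011
gripper_force: 40.0
```

Run:
```python
from h import *
s=telemetry.get_state();print(s['t'],s['eef_pos'],s['ee_rot'],s['force'])
S=eyes.grab_frame('side')[:,:,::-1];T=eyes.grab_frame('top')[:,:,::-1];cv2.imwrite('pics/side6.png',S);cv2.imwrite('pics/top6.png',T)
cv2.imwrite('pics/c9.png',np.vstack([cv2.resize(S[165:195,280:350],None,fx=10,fy=10,interpolation=cv2.INTER_NEAREST),cv2.copyMakeBorder(cv2.rotate(cv2.resize(T[145:190,380:405],None,fx=12,fy=12,interpolation=cv2.INTER_NEAREST),cv2.ROTATE_90_COUNTERCLOCKWISE),0,0,0,160,0)]))
```

```text
23.2667 [0.46392811 0.07264105 0.09291217] [-3.13950436e+00  3.18092677e-04 -1.60637011e+00] [ 7.07250546 -3.86084411 -6.35838674]
```

View pics/c9.png

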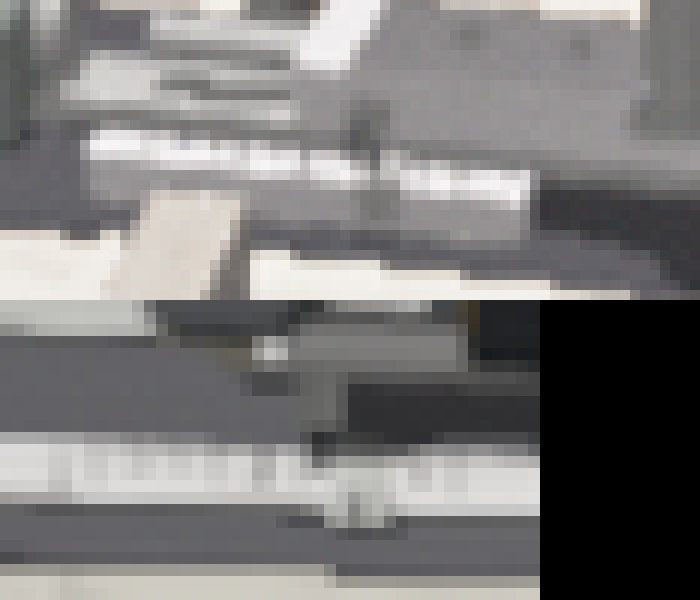

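The travel is about 40 mm now. The pointer is still short of the index by roughly 6–8 mm in the top view: pointer row 171, index row 174.1. I'm at the picture limit, so from here I'll work numerically.

Run:
```python
from h import *
g=-.036;gx=np.array([np.cos(g),np.sin(g),0]);gy=np.array([-np.sin(g),np.cos(g),0])
T3,T6,S5,S6=[cv2.imread(f'pics/{n}.png').max(2).astype(int) for n in('top3','top6','side5','side6')]
np.set_printoptions(linewidth=250)
print('top6 rows165-180 cols384-397');print(T6[164:181,384:398]);print('top3');print(T3[148:181,384:398])
print('side6 rows173-188 cols308-326');print(S6[172:189,308:326])
print('side5 rows');print(S5[172:189,295:326])
I=unproj('top',[[386.6,174.1]],.032)[0]
for d in(0,.007,.014,.02,.03):print(d,proj('top',[I-gy*d])[0].round(2),proj('side',[I-gy*d])[0].round(2),proj('side',[I-gy*d+gx*.01])[0].round(2))
```

```text
top6 rows165-180 cols384-397
[[104 103 104 102 197 218 215 213 167 104 102 104 103 104]
 [103 103 102 102 196 211 211 213 167 104 102 103 102  92]
 [104 104 103 102 196 190 176 182 144 103 102 103 103  76]
 [103 103 103 105 196 199 182 180 141 102 103 102 102  76]
 [104 104  94 103 196 218 215 213 165 101 102 103 102  75]
 [103 105  83 106 197 211 203 203 157 101 101 101 101  84]
 [103 104  83 122 200 210 188 167 122  81  95 102 101  97]
 [103 105  83 139 203 218 179 112  67  48  91 104 103 102]
 [103 100 140 177 202 211 189 134  76  55  94 108 106 106]
 [104  89 156 180 186 197 202 159  91  65  79  88  87  88]
 [103  82 127 132 155 188 197 154  90  63  52  52  52  55]
 [103  82 147 166 177 192 196 153  86  60  50  50  51  51]
 [103  86 155 182 186 190 192 152  83  58  51  50  51  55]
 [103  84 111 165 193 203 204 165  88  52  50  50  52  59]
 [103  93  81 185 215 218 215 173  87  51  50  50  51  58]
 [103 105  93 197 220 203 192 172 110  51  50  51  51  59]
 [102 105  94 198 221 204 193 186 131  50  51  50  51  59]]
top3
[[ 98  99  99  83 160 205 214 211 213 164  96  97  97  98]
 [ 
[... 4924 characters left out ...]
145 143 142 134 120 118 120 126 144 148 151 151 155 151]
 [219 221 221 220 220 221 221 222 209 144 125 136 134 148 149 144 144 145 146 146 139 122 121 120 123 141 147 149 145 149 147]
 [221 220 220 218 219 219 221 223 173 117 108 112 112 123 124 121 114 111 120 131 128 122 130 132 131 143 145 146 148 146 148]
 [221 218 218 217 217 219 223 228 163 106 101 100 102 102  99 103  99  96 101 110  98  93  99 100 103 121 124 123 130 133 149]]
0 [386.6 174.1] [316.72 181.45] [313.03 181.04]
0.007 [389.39 174.21] [317.42 180.11] [313.75 179.7 ]
0.014 [392.19 174.33] [318.11 178.78] [314.45 178.38]
0.02 [394.58 174.43] [318.7  177.65] [315.06 177.25]
0.03 [398.57 174.59] [319.67 175.79] [316.05 175.39]
```

Request:
servo_tool --series '[[[0, 2, 0, 0], [0, 3, 0, 0], [0, 2, 0, 0], [0, 0, 0, 0], [0, 0, 0, 0], [0, 0, 0, 0], [0, 0, 0, 0], [0, 0, 0, 0], [0, 0, 0, 0], [0, 0, 0, 0]]]'

```text
t: 24.2
eef_pos: [0.4571, 0.0729, 0.0929]
ee_rot: [-3.139, 0.0, -1.606]
force: [8.2, -2.9, -6.8]
width: 0.011
gripper_force: 40.0
```

Run:
```python
from h import *
np.set_printoptions(linewidth=250)
s=telemetry.get_state();print(s['t'],s['eef_pos'],s['ee_rot'],s['force'])
n=6
S=np.mean([eyes.grab_frame('side').max(2).astype(float) for _ in range(n)],0);T=np.mean([eyes.grab_frame('top').max(2).astype(float) for _ in range(n)],0)
np.save('T7.npy',T);np.save('S7.npy',S)
print(T[164:181,384:398].round().astype(int));print(S[172:189,308:326].round().astype(int))
```

```text
24.2 [0.45712767 0.07290814 0.09288862] [-3.13932778e+00  3.39353274e-04 -1.60644851e+00] [ 8.20493791 -2.88609766 -6.80459456]
[[103 103 103 101 196 218 215 213 167 104 102 103 103 104]
 [103 103 102 102 196 211 211 213 167 104 102 104 103 104]
 [103 103 103 103 195 190 176 182 143 103 102 103 102 104]
 [103 103 103 104 196 199 182 180 141 102 102 102 102  92]
 [103 104  94 103 196 217 215 213 165 102 102 102 102  75]
 [103 105  82 106 197 211 203 203 157 101 102 102 103  76]
 [103 105  83 122 200 210 203 204 158  98 102 102 104  77]
 [103 104  83 139 203 217 214 215 165  95  96  98 104  76]
 [103 100 139 177 202 210 210 194 141  96  96  99 103  90]
 [103  89 156 180 186 197 184 138  92  79  98 105 103 103]
 [103  81 127 132 155 188 150  90  74  52  92 105 103 102]
 [103  82 147 166 177 192 176 126  76  56  90 103 104 105]
 [103  85 155 182 185 190 192 151  83  59  72  81  84  89]
 [102  84 111 165 193 202 203 165  88  52  50  50  51  60]
 [103  93  81 184 215 218 215 173  87  50  50  50  51  59]
 [103 104  93 197 220 203 192 152  77  50  50  51  50  58]
 [103 104  94 198 220 204 19
[... 607 characters left out ...]
117 125 130 130 130 133]
 [223 224 161 203 201 198 208 181 142  91 109 167 156 132 116 118 116 121]
 [242 232 200 235 237 237 240 230 184 115 166 200 174 180 142 155 143 140]
 [209 195 187 217 228 234 243 234 211 157 191 197 220 232 208 226 227 202]
 [153 154 156 168 181 189 204 183 168 142 154 154 212 230 226 242 246 227]
 [146 146 147 148 148 149 149 132 121 119 120 125 166 183 188 208 217 193]
 [147 146 146 146 145 144 143 136 121 117 118 125 144 151 149 152 154 151]
 [148 148 146 144 143 144 145 138 124 120 120 124 141 147 147 147 147 148]
 [124 123 122 114 113 119 130 129 124 128 130 129 142 147 146 146 146 147]
 [103 102 103  98  98 102 110  98  94  98 100 102 121 121 121 131 134 147]]
```

Top view: pointer at row 174.02, aligned row 174.32, so about 0.7 mm remains.

Request:
servo_tool --series '[[[0, 0.7, 0, 0], [0, 0, 0, 0], [0, 0, 0, 0], [0, 0, 0, 0], [0, 0, 0, 0], [0, 0, 0, 0], [0, 0, 0, 0], [0, 0, 0, 0], [0, 0, 0, 0], [0, 0, 0, 0]]]'

```text
t: 25.63
eef_pos: [0.4565, 0.0729, 0.0929]
ee_rot: [-3.139, 0.0, -1.606]
force: [7.9, -3.4, -7.1]
width: 0.0111
gripper_force: 40.0
```

Run:
```python
from h import *
s=telemetry.get_state();print(s['t'],s['eef_pos'],s['force'],s['width'])
T=np.mean([eyes.grab_frame('top').max(2).astype(float) for _ in range(6)],0)
b=cv2.imread('pics/top3.png').max(2)*1.026
r=np.arange(171,178);
for c in(390,391):
    d=np.clip(b[171:178,c]-T[171:178,c]-3,0,None);print(c,d.round(),(d*r).sum()/d.sum())
K=cv2.imread('pics/side4.png');x=trace('side','index_tip');print(len(x))
print([ (d['position'],d['conf']) for d in recognise('side','fork_key')])
```

```text
25.6333 [0.45647639 0.07292259 0.092913  ] [ 7.90648036 -3.41609745 -7.14171779] 0.0111366400783013
390 [ 0.  0.  7. 31. 15.  0.  0.] 174.1434961932887
391 [ 0.  8. 45. 90. 65. 38. 39.] 174.6881603914091
0
[([0.5252, 0.3704, 0.0443], 0.97), ([0.4073, 0.4368, 0.043], 0.89), ([0.441, 0.3455, 0.0748], 0.74)]
```

Request:
servo_tool --series '[[[0, 0.3, 0, 0], [0, 0, 0, 0], [0, 0, 0, 0], [0, 0, 0, 0], [0, 0, 0, 0], [0, 0, 0, 0], [0, 0, 0, 0], [0, 0, 0, 0], [0, 0, 0, 0], [0, 0, 0, 0]]]'

```text
t: 26.87
eef_pos: [0.4562, 0.073, 0.0929]
ee_rot: [-3.139, 0.0, -1.606]
force: [7.8, -4.2, -7.2]
width: 0.0106
gripper_force: 40.0
```

Run:
```python
from h import *
s=telemetry.get_state();print(s['t'],s['eef_pos'],s['force'],s['width'],s['gripper_force'])
print(ticket.job_done())
```

```text
26.8667 [0.45621166 0.07295898 0.09290834] [ 7.8426826  -4.24331193 -7.24982777] 0.010613881863853536 40.004369616508484
the job is handed in; nothing more can be done
None
```

The job is handed in at t ≈ 27 s: screw unlocked with the key, key stood back upright in its cup, carriage held by its handle with the pointer on the index to within my measuring error of about 0.5 mm, though I viewed 11 pictures against the limit of 10.

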